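# Run the rotor hand nut onto the centrifuge spindle

## Task

The red-topped hand nut has only been set down on the centrifuge spindle and its thread has not caught. Without lifting it off, turn it backward (counter-clockwise from above) until you feel it drop into the thread start, then turn it forward (clockwise) all the way down onto the rotor cover and nip it up lightly snug; never force it, and let go. Leave the tube rack, the bottle and the tip box where they are.

Things in the scene. Friction and masses are not known exactly. Their poses are not given: they have to be found in the camera images.
- rotor_nut: Loose hand nut, 120 g: black ribbed cap 49 mm in diameter, 48 mm tall, open below, with a red bar grip on its flat top. Origin: centre of the cap's underside, on its axis; z up, x along the bar. Three hidden inner lugs, 120 degrees apart, run in the spindle's thread. At the start they stand on flat lands on top of the thread, the nut's underside 15 mm above the rotor cover.
- bar (a point): Middle of the nut's red bar grip, 61 mm above the nut's origin. The bar is 60 mm long (along the nut's x), 14 mm wide, 26 mm high, from 48 to 74 mm above the nut's underside. Held loosely (fingers a few mm wider than the bar) it can be turned and the nut still drops by its weight; held tight it does not drop by itself.
- spindle: Fixed upright steel spindle thread, hidden by the nut. Origin on its axis, level with the rotor cover's top. Coarse right-hand thread, three blunt starts 120 degrees apart; where they lie about the axis is not known. They are reached by turning the nut backward (counter-clockwise) 0.4 to 1.25 rad: it drops 9 mm, to 6 mm above the cover. A stop lies 0.2 rad beyond. Turned forward first, it jams.
- seat (a point): Centre of the flat top of the rotor cover, 120 mm above the bench, on the spindle's axis: the nut's underside comes here when home. From the drop about 1.9 to 2.3 rad of forward (clockwise) turning, 4.3 mm down per rad, makes it snug; thread play is 2.5 mm, so it may rest on the cover up to 0.7 rad earlier. Then torque climbs fast, about 8 N m per rad: 0.25 to 0.45 N m is snug, 0.7 too much.
- centrifuge: White bench centrifuge without its lid, 250 mm (x) by 290 mm (y), heavy and fixed; deck 108 mm high, round aluminium rotor cover 176 mm in diameter in the middle, its top 120 mm above the bench. Origin: centre of the underside.
- tube_rack: Bystander: loose rack 210 by 75 mm full of red-capped tubes, 101 mm high in all, standing beside the centrifuge. Origin: centre of the underside.
- reagent_bottle: Bystander: loose amber bottle, 64 mm in diameter, 120 mm tall. Origin: centre of the underside.
- tip_box: Bystander: loose blue pipette-tip box, 85 by 120 mm, 54 mm high. Origin: centre of the underside.
Mind the look-alikes: they are no part of the job. Several things have the shape of the rotor_nut; the one meant has the colours described above.

How it is judged:
On the way, in this order (a step that is already met when the one before it is completed fails the run):
1. the nut has dropped into the thread start: its underside less than 9 mm above the rotor cover, still more than 3 mm above it (z of rotor_nut in the frame of seat between 0.003 and 0.009 m), for 0.1 s.
2. the nut is run down to the rotor cover (within 1.5 mm) and snug: its lugs press on the thread with more than 8 N (z of rotor_nut in the frame of seat below 0.0015 m and contact force between rotor_nut and spindle above 8 N), for 0.1 s.
At the end, for the whole second after the job is handed in: The hand nut, having dropped into the thread and then been nipped snug, sits upright (within 4 degrees) on the spindle, its underside within 1.5 mm of the rotor cover and within 4 mm of the axis, at rest and released (z of rotor_nut in the frame of seat below 0.0015 m and horizontal distance between rotor_nut and seat below 0.004 m and angle between rotor_nut's own z axis and vertical below 0.07 rad and linear speed of rotor_nut below 0.02 m/s and contact force between the fingers and rotor_nut below 0.1 N); the robot touches nothing.
It fails at once if the nut is forced: more than 40 N between the nut and the spindle (contact force between rotor_nut and spindle above 40 N).
It fails at once if the nut is pressed on the centrifuge with more than 40 N (contact force between rotor_nut and centrifuge above 40 N).
It fails at once if the nut is lifted more than 25 mm above the rotor cover (z of rotor_nut in the frame of seat above 0.025 m).
It fails at once if the tube rack, bottle or tip box is moved more than 15 mm (distance of any of tube_rack, reagent_bottle, tip_box from where it was at the start of the episode above 0.015 m).
It also fails if it takes over 72 s, if anything falls off the work surface, if the arm or the gripper's body presses on something with over 40 N, if the wrist force passes 120 N, or if a joint passes its speed limit or range.

## Robot

A 6-joint arm with a two-finger parallel gripper is mounted at the origin on the work surface. World frame = base frame: x ahead of the robot, y to its left, z up, the work surface at z = 0. Lengths are in m, angles in rad, forces in N, time in s.
With the tool pointing down it reaches from about 0.25 to 0.775 m from the base axis. Payload 4 kg.
Tool frame: the origin (TCP) lies at the very end of the fingers, on their centre line; the grasp point (between the pads) lies 19 mm behind it (robot.grip_point_offset is the distance from the TCP to the grasp point, in m); z points along the fingers, x is the direction in which the jaws open and shut, and the axes are right-handed (so a half turn about z gives the same grasp; the last joint's range is limited). The gripper opens to 94 mm and grips with 3 to 60 N. Pads are 16 mm wide; open, the fingers measure 119 mm over their backs; the gripper's body (75 mm by 177 mm) begins 78 mm behind the grasp point.
Start: joints at [-1.239, 0.087, 1.371, -0, 1.684, -0.103], TCP at [0.232, -0.499, 0.206] pointing down, gripper open.
Joint ranges: [-3.1, 3.1], [-0.76, 2.03], [0.27, 2.55], [-1.08, 4.22], [0.17, 2.65], [-2.57, 2.57]. Speed limits (rad/s): [2.79, 2.79, 3.14, 3.14, 3.14, 3.14].

## Interface

Orientations are given as [roll, pitch, yaw] about the fixed x, y, z axes, in that order (R = Rz(yaw) Ry(pitch) Rx(roll)).
In Python, from bench import robot gives the robot as it stands.
- The arm moves only by the shell command python3 -m inch 'ROWS'. ROWS is text: rows parted by semicolons, each of 5 numbers parted by spaces: the shift along the tool's x, y, z in cm, then the turn about the tool's z in rad, then the closure, from 0 (fully open) to 1 (shut). In form: tx ty tz spin claw; .... A call has 1 to 20 rows; each row is the pose to reach, as a shift and turn from the pose measured when the call began, along the tool's axes at that moment; what a row does not reach only later rows make up. A row lasts 1/12 s, in which the tool goes at most 41.7 mm and 7.16 degrees, less where a joint would pass 70% of its speed; a pose out of reach is approached as far as the arm can. A call with a gripper value outside its range is refused whole. The fingers move at their own pace and stop on an object; the grip force is fixed at half the most. Time passes only in rows, so rows that repeat a pose let the fingers close. It gives the time, the measured TCP pose, the force and the opening at its end, in the units of the state.
- robot.get_obs(): the state, without advancing time (a new reading comes with each control period).
- robot.snapshot(name): name is "scene" or "side" or "wrist"; returns (picture, depth): 384x512x3 uint8, blue, green, red; 384x512 float32, m along the optical axis (not along the pixel's ray), 0 where there is no reading.
- robot.camera_info(name): a dict with "K" (3x3 intrinsics, pixels), "extrinsics" (4x4, takes a point from world to camera coordinates); the wrist camera has in their place "mount" (4x4, takes a point from camera to tool coordinates, whose origin is the TCP and whose axes are the tool frame's). Camera axes: x right, y down, z forward; pixel columns grow to the right and rows downward; lengths in m; the calibration is good to about 2 mm. A picture is of the moment at which its call begins: read the wrist's pose just before it. camera_info takes no time and is no camera call.
- robot.close_job(): hands the job in, once; it reports no verdict.
The state is a dict: "time": time; "joint_positions": joint angles; "qvel": joint speeds; "joint_torque": joint torques, N m; "tool_pos": TCP position; "ee_rot": TCP orientation; "wrist_force": force on the tool from outside, world axes, zero at the start; "wrist_torque": the same for the moment, N m; "width": finger opening in m.
Only numpy, scipy, OpenCV 4.12 (cv2) and the standard library are available. Lean on these libraries where they do the work, as an engineer would, in place of code of your own. Each camera call takes 0.05 s, during which the arm holds its last target.

## Working session

There is one attempt and no reset: what is moved stays moved. The work goes in short steps, Python scripts to look and compute and a shell command to move; the robot and the scene stay as the last step left them, time stands still between calls to the robot, and variables do not carry over. Pictures are saved under pics/ and viewed, and the job is handed in when it is done.

```bash
mkdir -p pics; ls
python3 - <<'E'
from bench import robot
import cv2
print(robot.get_obs())
for n in ["scene","side","wrist"]:
    p,d=robot.snapshot(n); cv2.imwrite(f"pics/{n}0.png",p)
    import numpy as np
    np.save(f"pics/{n}0.npy",d)
    print(n,robot.camera_info(n))
E
```

```text
pics
{'time': 0.0, 'joint_positions': array([-1.23906363e+00,  8.79303375e-02,  1.37228288e+00, -1.05898911e-05,
        1.68360221e+00, -1.03104531e-01]), 'qvel': array([-1.00946954e-03,  6.18348414e-04,  3.23437780e-03, -5.11436905e-04,
       -5.94271342e-05,  1.63700828e-03]), 'joint_torque': array([-2.01623494e-03, -3.40183425e+01, -3.02433980e+01,  7.16252206e-02,
        3.31354339e-02, -1.85465296e-04]), 'tool_pos': array([ 0.23149921, -0.49828226,  0.20430316]), 'ee_rot': array([-3.14137435e+00,  2.21205401e-03, -1.13596004e+00]), 'wrist_force': array([-0.54866985, -0.61245259, -0.03047816]), 'wrist_torque': array([-0.00190913,  0.02904992, -0.01276169]), 'width': 0.09403165946221885}
scene {'K': array([[419.030403  ,   0.        , 254.0094079 ],
       [  0.        , 419.030403  , 198.55426763],
       [  0.        ,   0.        ,   1.        ]]), 'extrinsics': array([[ 0.39057067,  0.92035552, -0.02000658, -0.28067233],
       [ 0.49252012, -0.22727247, -0.84010187, -0.13695479],
       [-0.77773934,  0.31826551, -0.54205957,  1.61354879],
       [ 0.        ,  0.        ,
[... 273 characters left out ...]
     [-0.20207552,  0.58793497, -0.78326111,  0.19875462],
       [ 0.26631407, -0.7366372 , -0.62164496,  0.92220876],
       [ 0.        ,  0.        ,  0.        ,  1.        ]])}
wrist {'K': array([[317.11372003,   0.        , 253.8442242 ],
       [  0.        , 317.11372003, 190.77124422],
       [  0.        ,   0.        ,   1.        ]]), 'mount': array([[ 9.99999891e-01, -4.52987032e-04,  1.09671569e-04,
        -2.72248071e-04],
       [ 4.02091355e-04,  9.57486692e-01,  2.88477163e-01,
        -8.60094459e-02],
       [-2.35685482e-04, -2.88477087e-01,  9.57486770e-01,
        -1.78994152e-01],
       [ 0.00000000e+00,  0.00000000e+00,  0.00000000e+00,
         1.00000000e+00]])}
```

View pics/scene0.png

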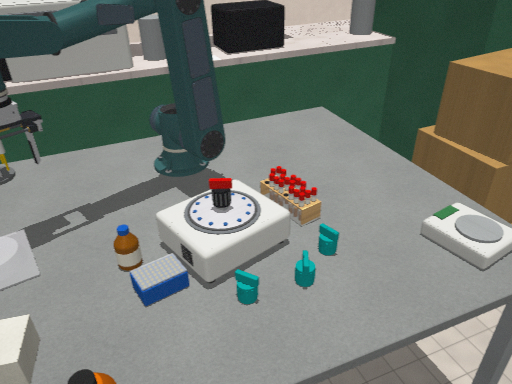

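View pics/side0.png

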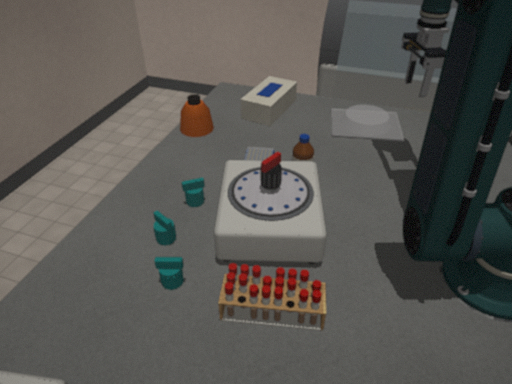

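View pics/wrist0.png

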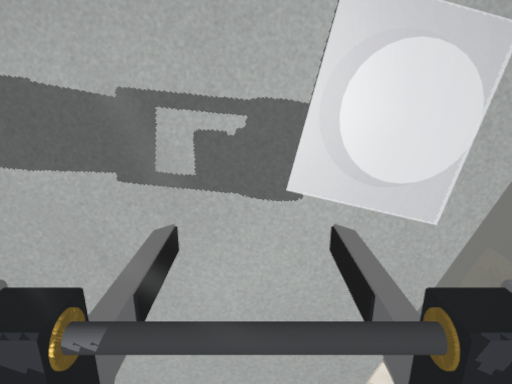

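The red bar of the nut on the centrifuge shows at scene (221,184) and side (271,163). The teal look-alikes stand on the bench in front. Next I measure the bar and the cover.

```bash
cat > h.py <<'E'
import numpy as np, cv2
from bench import robot
from scipy.spatial.transform import Rotation as R
def cloud(n,p,d,T=None):
    ci=robot.camera_info(n);K=ci["K"]
    v,u=np.mgrid[0:384,0:512]
    c=np.stack([(u-K[0,2])/K[0,0]*d,(v-K[1,2])/K[1,1]*d,d],-1).astype(float)
    if n=="wrist":
        o=T; M=np.eye(4);M[:3,:3]=R.from_euler('xyz',o["ee_rot"]).as_matrix();M[:3,3]=o["tool_pos"];M=M@ci["mount"]
    else: M=np.linalg.inv(ci["extrinsics"])
    w=c@M[:3,:3].T+M[:3,3]; w[d<=0]=np.nan
    return w
def red(p):
    b,g,r=[p[...,i].astype(int) for i in range(3)]
    return (r>90)&(r>2.2*g)&(r>2.2*b)
E
python3 - <<'E'
from h import *
for n,box in [("scene",(195,165,250,215)),("side",(250,140,295,195))]:
    p=cv2.imread(f"pics/{n}0.png");d=np.load(f"pics/{n}0.npy")
    w=cloud(n,p,d);m=red(p);mm=np.zeros_like(m);x0,y0,x1,y1=box;mm[y0:y1,x0:x1]=m[y0:y1,x0:x1]
    q=w[mm];q=q[np.isfinite(q).all(1)]
    print(n,len(q),q.min(0),q.max(0),np.median(q,0))
    t=q[q[:,2]>np.percentile(q[:,2],97)-0.004]
    r=cv2.minAreaRect((t[:,:2]*1000).astype(np.float32));print(" top",len(t),t[:,2].mean(),r)
    r=cv2.minAreaRect((q[:,:2]*1000).astype(np.float32));print(" all",r)
    # cover: circle fit of points z in 0.115..0.125
    sel=(w[...,2]>0.114)&(w[...,2]<0.127)
    c=w[sel]; c=c[(np.hypot(c[:,0]-np.median(q[:,0]),c[:,1]-np.median(q[:,1]))<0.12)]
    print(" cover",len(c),c[:,2].mean(),c.min(0),c.max(0),cv2.minEnclosingCircle((c[:,:2]*1000).astype(np.float32)))
E
```

```text
scene 242 [ 0.19617928 -0.03861832 -0.00188499] [0.54407467 0.04934232 0.21049612] [ 0.5298254  -0.01200764  0.20014571]
 top 75 0.20832415561498907 ((526.4662475585938, -10.049346923828125), (57.54191589355469, 16.50613021850586), 65.78826904296875)
 all ((367.55181884765625, 4.5771026611328125), (56.17003631591797, 349.76385498046875), 84.48401641845703)
 cover 1646 0.11821751621703575 [ 0.42777782 -0.11230293  0.1140087 ] [0.62503439 0.09080431 0.12650601] ((528.1687622070312, -10.749313354492188), 103.06593322753906)
side 92 [ 0.51045558 -0.03310837  0.20328106] [0.53814874 0.01943172 0.21309378] [ 0.52519842 -0.00447759  0.21000309]
 top 63 0.2106491449501396 ((524.98681640625, -6.706571578979492), (56.03485107421875, 10.095267295837402), 68.39415740966797)
 all ((524.9852294921875, -6.710588455200195), (56.04347610473633, 10.095267295837402), 68.39415740966797)
 cover 2793 0.11902156438059694 [ 0.4225616  -0.11147634  0.11400198] [0.62989898 0.09525319 0.12669654] ((527.1990966796875, -6.39152717590332), 105.16768646240234)
```

```bash
cat >> h.py <<'E'
def rel(tgt,yaw,o=None):
    """shift in tool axes (cm) and spin for a target TCP and tool-x yaw"""
    o=o or robot.get_obs()
    M=R.from_euler('xyz',o["ee_rot"]).as_matrix()
    t=M.T@(np.array(tgt)-o["tool_pos"])*100
    cur=np.arctan2(M[1,0],M[0,0])
    s=-((yaw-cur+np.pi)%(2*np.pi)-np.pi)
    return np.round(t,2),round(s,3)
E
python3 -c "
from h import *
print(rel([.526,-.009,.29],np.radians(67-90)))"
```

```text
(array([-32.  , -47.32,  -8.48]), np.float64(-0.735))
```

```bash
python3 -m inch '0 0 -4 0 0; 0 0 -8.5 0 0; -8 -11.8 -8.5 -0.2 0; -32 -47.3 -8.5 -0.735 0; -32 -47.3 -8.5 -0.735 0; -32 -47.3 -8.5 -0.735 0; -32 -47.3 -8.5 -0.735 0; -32 -47.3 -8.5 -0.735 0; -32 -47.3 -8.5 -0.735 0; -32 -47.3 -8.5 -0.735 0; -32 -47.3 -8.5 -0.735 0; -32 -47.3 -8.5 -0.735 0; -32 -47.3 -8.5 -0.735 0; -32 -47.3 -8.5 -0.735 0; -32 -47.3 -8.5 -0.735 0; -32 -47.3 -8.5 -0.735 0; -32 -47.3 -8.5 -0.735 0; -32 -47.3 -8.5 -0.735 0; -32 -47.3 -8.5 -0.735 0; -32 -47.3 -8.5 -0.735 0'
cat > look.py <<'E'
import sys
from h import *
name=sys.argv[1]
o=robot.get_obs(); p,d=robot.snapshot("wrist")
cv2.imwrite(f"pics/{name}.png",p);np.save(f"pics/{name}.npy",d)
print(o["time"],o["tool_pos"],o["ee_rot"],o["joint_positions"][5])
w=cloud("wrist",p,d,o);m=red(p)&(w[...,2]>.17)&(np.hypot(w[...,0]-.526,w[...,1]+.009)<.05)
q=w[m];z=np.median(q[:,2]);t=q[abs(q[:,2]-z)<.004]
r=cv2.minAreaRect((t[:,:2]*1000).astype(np.float32))
c=t[:,:2]-t[:,:2].mean(0);e,v=np.linalg.eigh(c.T@c)
print("bar",len(t),"z",z,t[:,:2].mean(0),r,"yaw",np.degrees(np.arctan2(v[1,1],v[0,1]))%180)
s=(abs(w[...,2]-.12)<.005)&(np.hypot(w[...,0]-.526,w[...,1]+.009)<.1)
g=w[s];print("cover",len(g),g[:,2].mean())
if len(g)>2000:
    u=np.zeros((384,512),np.uint8);u[s]=255
    print(cv2.minEnclosingCircle((g[:,:2]*1000).astype(np.float32)))
E
python3 look.py w1
```

```text
time: 1.82
tool_pos: [0.5253, -0.0102, 0.2902]
ee_rot: [-3.141, 0.001, -0.403]
wrist_force: [-0.8, 0.1, -0.8]
width: 0.0939
1.8167 [ 0.52530707 -0.0102301   0.29024017] [-3.14082878e+00  1.14747958e-03 -4.02683787e-01] 0.2748715558674545
bar 978 z 0.20841017235278075 [ 0.5266185 -0.0069847] ((525.6063232421875, -8.61551284790039), (59.206661224365234, 12.88515853881836), 67.2363510131836) yaw 67.8179775705972
cover 13062 0.11847331070778129
((525.3515625, -8.074042320251465), 94.21247863769531)
```

View pics/w1.png

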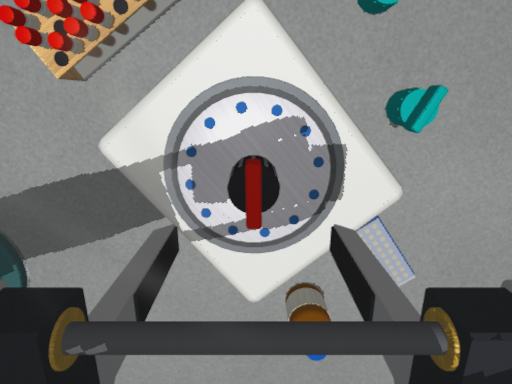

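The bar spans (254,157) to (254,228), so it is lined up with the jaws. Bar and cover centres agree at about (0.5255, -0.0085), and the bar top is at 0.2085 as expected. Going down now.

```bash
python3 -c "
from h import *
print(rel([.5256,-.0085,.188],np.radians(67.5-90)))"
```

```text
(array([-0.04, -0.18, 10.24]), np.float64(-0.01))
```

```bash
python3 -m inch '0 -0.18 3 -0.01 0; 0 -0.18 6 -0.01 0.3; 0 -0.18 8.5 -0.01 0.4; 0 -0.18 10 -0.01 0.5; 0 -0.18 10.2 -0.01 0.6; 0 -0.18 10.2 -0.01 0.7; 0 -0.18 10.2 -0.01 0.75; 0 -0.18 10.2 -0.01 0.78; 0 -0.18 10.2 -0.01 0.8; 0 -0.18 10.2 -0.01 0.8; 0 -0.18 10.2 -0.01 0.8; 0 -0.18 10.2 -0.01 0.8'
python3 look.py w2; python3 -c "
from h import *
o=robot.get_obs();print(o['wrist_force'],o['wrist_torque'])
p,d=robot.snapshot('scene');cv2.imwrite('pics/s2.png',cv2.resize(p[120:270,130:330],(800,600)))"
```

```text
time: 2.87
tool_pos: [0.5262, -0.0086, 0.1888]
ee_rot: [-3.14, 0.0, -0.393]
wrist_force: [0.6, -0.0, -0.8]
width: 0.0237
2.8667 [ 0.52619524 -0.00857534  0.18884971] [-3.14041594e+00  4.89991412e-05 -3.92978108e-01] 0.26824353599047507
bar 2268 z 0.20838940235479392 [ 0.52699003 -0.00631813] ((525.996826171875, -8.650476455688477), (59.43042755126953, 13.464505195617676), 67.97843170166016) yaw 67.70529732687417
cover 20831 0.1185008194702513
((525.727783203125, -8.54462718963623), 94.2032241821289)
[-0.55183512  0.72371445 -0.1267878 ] [-0.09792011 -0.03508586 -0.00210378]
```

View pics/w2.png

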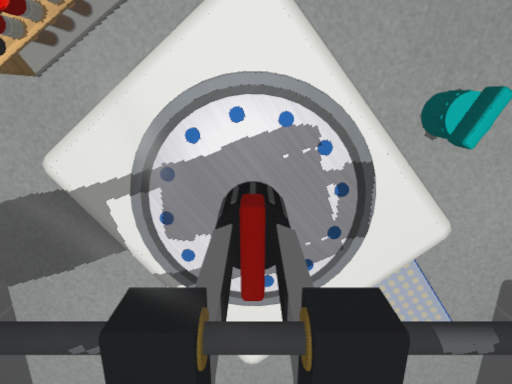

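View pics/s2.png

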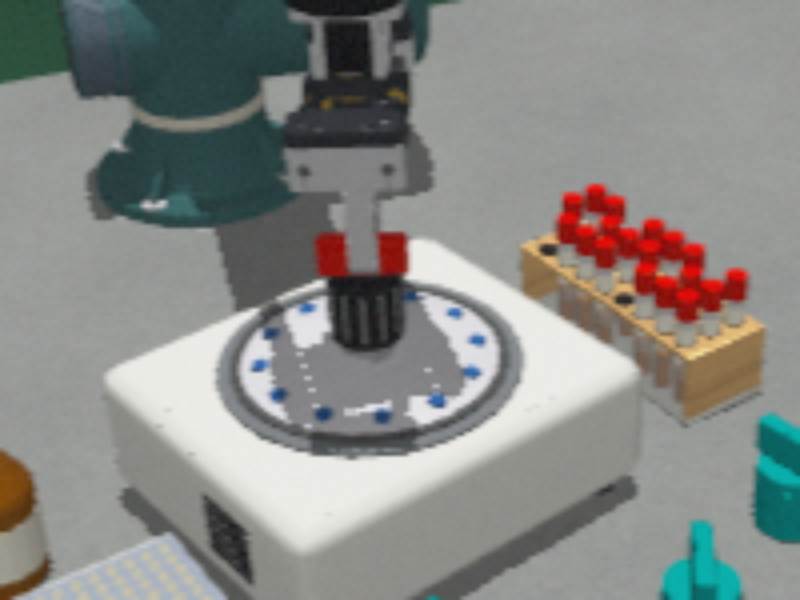

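Straddling looks right: the bar is centred between the pads at (252,245) in the wrist view, with a loose gap. Now turning backward in small checks.

```bash
python3 -m inch '-0.05 0 0 -0.08 0.8; -0.05 0 0 -0.16 0.8; -0.05 0 0 -0.24 0.8; -0.05 0 0 -0.32 0.8; -0.05 0 0 -0.38 0.8; -0.05 0 0 -0.44 0.8; -0.05 0 0 -0.44 0.8'; python3 look.py w3; python3 -c "
from h import *
o=robot.get_obs();print(o['wrist_force'],o['wrist_torque'],o['width'])"
```

```text
time: 3.55
tool_pos: [0.5255, -0.0083, 0.1885]
ee_rot: [-3.14, 0.0, 0.048]
wrist_force: [0.6, -0.1, -0.1]
width: 0.0187
3.55 [ 0.52552752 -0.00830992  0.18845016] [-3.14041865e+00  3.93941894e-04  4.80798102e-02] -0.17243480371934278
bar 2238 z 0.20836154781748367 [ 0.52674512 -0.00577529] ((526.1532592773438, -9.053640365600586), (59.493873596191406, 14.169185638427734), 77.99394989013672) yaw 78.96145283414238
cover 21256 0.1185071669152148
((525.4254150390625, -8.709473609924316), 94.08958435058594)
[ 0.97473776 -0.77108165 -0.12639955] [-0.09378497 -0.04301141 -0.00122198] 0.01892803238034006
```

```bash
python3 -m inch '0 0 0 -0.05 0.8; 0 0 0 -0.1 0.8; 0 0 0 -0.15 0.8; 0 0 0 -0.15 0.8'; python3 look.py w4 | grep bar
```

```text
time: 3.93
tool_pos: [0.5256, -0.0082, 0.1885]
ee_rot: [-3.14, 0.0, 0.195]
wrist_force: [-0.6, 0.2, 0.7]
width: 0.019
bar 2246 z 0.20840244182204973 [ 0.52654878 -0.00574449] ((526.4287109375, -9.221765518188477), (59.70623016357422, 14.23299503326416), 85.89993286132812) yaw 87.44623142141074
```

```bash
python3 -m inch '0 0 0 -0.05 0.8; 0 0 0 -0.1 0.8; 0 0 0 -0.1 0.8'; python3 look.py w5 | grep bar
```

```text
time: 4.23
tool_pos: [0.5256, -0.0082, 0.1884]
ee_rot: [-3.14, 0.0, 0.293]
wrist_force: [-0.3, -0.4, 0.6]
width: 0.0189
bar 2243 z 0.20836616445248374 [ 0.52636119 -0.00580267] ((526.6002197265625, -9.198535919189453), (14.154607772827148, 59.98678970336914), 1.6401101350784302) yaw 93.03174001912873
```

```bash
python3 -m inch '0 0 0 -0.05 0.8; 0 0 0 -0.1 0.8; 0 0 0 -0.1 0.8'; python3 look.py w6 | grep bar
```

```text
time: 4.53
tool_pos: [0.5255, -0.0082, 0.1885]
ee_rot: [-3.14, 0.0, 0.39]
wrist_force: [-0.7, 0.2, -0.1]
width: 0.019
bar 2241 z 0.20839132044510877 [ 0.52613391 -0.00578619] ((526.6072998046875, -8.935420989990234), (14.260010719299316, 59.5010986328125), 6.846238136291504) yaw 98.50707234150362
```

```bash
python3 -m inch '0 0 0 -0.05 0.8; 0 0 0 -0.1 0.8; 0 0 0 -0.1 0.8'; python3 look.py w7 | grep bar
```

```text
time: 4.83
tool_pos: [0.5254, -0.0082, 0.1884]
ee_rot: [-3.14, 0.0, 0.487]
wrist_force: [0.2, 0.1, 0.3]
width: 0.0189
bar 2243 z 0.2083457126614239 [ 0.52588468 -0.00579019] ((526.7424926757812, -8.985458374023438), (14.122188568115234, 60.035438537597656), 12.884932518005371) yaw 104.08767426279374
```

```bash
python3 -m inch '0 0 0 -0.05 0.8; 0 0 0 -0.1 0.8; 0 0 0 -0.1 0.8'; python3 look.py w8 | grep bar
```

```text
time: 5.13
tool_pos: [0.5253, -0.0082, 0.1884]
ee_rot: [-3.14, 0.0, 0.584]
wrist_force: [-1.0, -0.5, 0.9]
width: 0.0185
bar 2242 z 0.20837332490602986 [ 0.52564515 -0.00588775] ((526.8844604492188, -9.193244934082031), (14.150774955749512, 59.819000244140625), 18.185962677001953) yaw 109.71534403572608
```

```bash
python3 -m inch '0 0 0 -0.05 0.8; 0 0 0 -0.1 0.8; 0 0 0 -0.1 0.8'; python3 look.py w9 | grep bar
```

```text
time: 5.43
tool_pos: [0.5253, -0.0082, 0.1885]
ee_rot: [-3.14, -0.0, 0.681]
wrist_force: [-0.5, -1.2, 0.7]
width: 0.0192
bar 2239 z 0.20837301773858063 [ 0.5255114  -0.00600832] ((527.0242919921875, -9.11257553100586), (14.142730712890625, 59.38749694824219), 23.731250762939453) yaw 115.29794718817014
```

```bash
python3 -m inch '0 0 0 -0.05 0.8; 0 0 0 -0.1 0.8; 0 0 0 -0.1 0.8'; python3 look.py w10 | grep bar
```

```text
time: 5.73
tool_pos: [0.5253, -0.0082, 0.1885]
ee_rot: [-3.14, -0.0, 0.778]
wrist_force: [-0.8, -0.1, 0.7]
width: 0.0189
bar 2236 z 0.20844235921098664 [ 0.52538472 -0.0060834 ] ((527.202880859375, -9.02627944946289), (14.271537780761719, 59.44244384765625), 29.345855712890625) yaw 120.88583210909165
```

```bash
python3 -m inch '0 0 0 -0.05 0.8; 0 0 0 -0.1 0.8; 0 0 0 -0.1 0.8'; python3 look.py w11 | grep bar
```

```text
time: 6.03
tool_pos: [0.5253, -0.0083, 0.1885]
ee_rot: [-3.14, -0.0, 0.875]
wrist_force: [-0.5, 0.9, 0.1]
width: 0.0188
bar 2237 z 0.20843596099092365 [ 0.52532654 -0.00635554] ((527.31103515625, -8.904043197631836), (14.169952392578125, 59.526859283447266), 35.019744873046875) yaw 126.55835127251349
```

```bash
python3 -m inch '0 0 0 -0.05 0.8; 0 0 0 -0.08 0.8; 0 0 0 -0.08 0.8'; python3 look.py w12 | grep bar
```

```text
time: 6.33
tool_pos: [0.5253, -0.0083, 0.1884]
ee_rot: [-3.14, -0.0, 0.952]
wrist_force: [-0.3, -1.2, 0.1]
width: 0.0187
bar 2239 z 0.208410030777931 [ 0.52529644 -0.00647936] ((527.8053588867188, -9.231185913085938), (14.157352447509766, 60.09373474121094), 39.68472671508789) yaw 131.10403989710647
```

```bash
python3 -m inch '0 0 0 -0.05 0.8; 0 0 0 -0.08 0.8; 0 0 0 -0.08 0.8'; python3 look.py w13 | grep bar
```

```text
time: 6.63
tool_pos: [0.5255, -0.0084, 0.1883]
ee_rot: [-3.141, -0.001, 1.03]
wrist_force: [-0.2, -0.2, 0.1]
width: 0.0186
bar 2151 z 0.20056360172785073 [ 0.52364266 -0.00625409] ((525.5018310546875, -7.736291885375977), (14.106163024902344, 59.19438171386719), 48.583133697509766) yaw 139.13992764962398
```

```bash
python3 -m inch '0 0 0 0 0.8; 0 0 0 0 0.8; 0 0 0 0 0.8'; python3 look.py w14
```

```text
time: 6.93
tool_pos: [0.5255, -0.0084, 0.1883]
ee_rot: [-3.141, -0.001, 1.028]
wrist_force: [-0.3, -0.5, -0.6]
width: 0.0188
6.9333 [ 0.52553217 -0.0083765   0.1883089 ] [-3.14064230e+00 -5.20753604e-04  1.02813892e+00] -1.1524850234260045
bar 2154 z 0.20056100518433306 [ 0.52357461 -0.00620374] ((525.6327514648438, -7.807331085205078), (14.141597747802734, 59.433738708496094), 48.40147018432617) yaw 139.1373064551854
cover 21332 0.11850182948304142
((524.935546875, -9.044026374816895), 94.05581665039062)
```

View pics/w14.png

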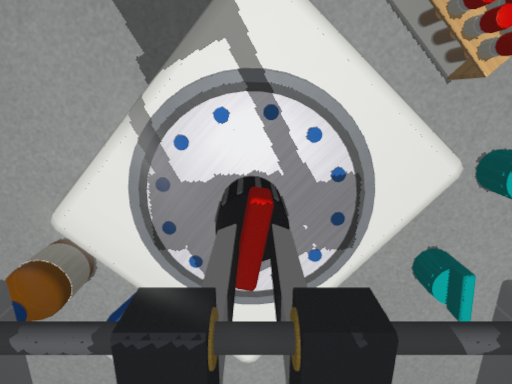

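```bash
cat > tilt.py <<'E'
import sys
from h import *
for n in sys.argv[1:]:
    p=cv2.imread(f"pics/{n}.png");d=np.load(f"pics/{n}.npy")
    o={"tool_pos":np.array([0.5255,-.0084,.1883]),"ee_rot":np.array([-3.1406,-.0005,{"w14":1.028,"w12":.952}.get(n,0)])}
    w=cloud("wrist",p,d,o);m=red(p)&(w[...,2]>.17)&(np.hypot(w[...,0]-.526,w[...,1]+.009)<.05)
    q=w[m];z=np.median(q[:,2]);t=q[abs(q[:,2]-z)<.004]
    c=t.mean(0);A=np.c_[t[:,:2]-c[:2],np.ones(len(t))]
    s,*_=np.linalg.lstsq(A,t[:,2],rcond=None);print(n,"slope",s[:2],"z",s[2],"resid",np.std(A@s-t[:,2]))
E
python3 tilt.py w12 w14
```

```text
w12 slope [-0.00107699  0.01187619] z 0.2083078763223771 resid 0.0009708810971931619
w14 slope [ 0.00223991 -0.01611327] z 0.20052155063758004 resid 0.0009164225724879972
```

The nut dropped: bar top went from 0.2084 to 0.2006, so the underside is about 7 mm above the cover, level and stable. The bar lies slightly askew in the loose gap, at (252,238). Next I lower the fingers a little and turn forward, watching the torque.

```bash
cat > st.py <<'E'
from h import *
f=[];t=[]
o=robot.get_obs();print("F",o['wrist_force'].round(2),"T",o['wrist_torque'].round(3),"q6",o['joint_torque'][5].round(3),"yaw",o["ee_rot"][2].round(3))
E
python3 -m inch '0 0 0.35 0 0.8; 0 0 0.7 0.05 0.8; 0 0 0.7 0.12 0.8; 0 0 0.7 0.2 0.8; 0 0 0.7 0.28 0.8; 0 0 0.7 0.36 0.8; 0 0 0.7 0.36 0.8';python3 st.py; python3 look.py w15|grep bar
```

```text
time: 7.57
tool_pos: [0.5255, -0.0083, 0.181]
ee_rot: [-3.14, -0.0, 0.667]
wrist_force: [-0.3, -0.2, -0.6]
width: 0.0188
F [-0.33 -0.18 -0.62] T [-0.026 -0.148  0.005] q6 0.576 yaw 0.667
bar 2268 z 0.2000348959428506 [ 0.52359907 -0.00675875] ((525.10107421875, -8.612152099609375), (13.474231719970703, 59.86509323120117), 41.998600006103516) yaw 132.07187839236818
```

```bash
python3 -m inch '0 0 0 0.06 0.8; 0 0 0 0.12 0.8; 0 0 0 0.18 0.8; 0 0 0 0.18 0.8';python3 st.py; python3 look.py w16|grep bar
```

```text
time: 7.95
tool_pos: [0.5254, -0.0084, 0.1809]
ee_rot: [-3.14, 0.0, 0.49]
wrist_force: [0.5, -0.2, -1.1]
width: 0.0192
F [ 0.49 -0.22 -1.09] T [-0.108 -0.1    0.007] q6 0.432 yaw 0.49
bar 2236 z 0.20024848342930207 [ 0.52481488 -0.0050611 ] ((526.6869506835938, -7.423561096191406), (13.682469367980957, 59.97126007080078), 41.511962890625) yaw 130.9710214353105
```

```bash
python3 -m inch '0 0 0 0.06 0.8; 0 0 0 0.12 0.8; 0 0 0 0.18 0.8; 0 0 0 0.24 0.8; 0 0 0 0.24 0.8';python3 st.py; python3 look.py w17|grep bar
```

```text
time: 8.42
tool_pos: [0.5253, -0.0083, 0.1808]
ee_rot: [-3.14, 0.001, 0.254]
wrist_force: [-0.2, -0.2, 0.5]
width: 0.0191
F [-0.18 -0.21  0.5 ] T [-0.01  -0.063  0.053] q6 0.429 yaw 0.254
bar 2209 z 0.19889669219168343 [ 0.52526228 -0.0047095 ] ((526.6831665039062, -7.656837463378906), (13.776399612426758, 59.947364807128906), 28.97732925415039) yaw 118.22588411798553
```

```bash
python3 -m inch '0 0 0.1 0.06 0.8; 0 0 0.1 0.12 0.8; 0 0 0.1 0.18 0.8; 0 0 0.1 0.24 0.8; 0 0 0.1 0.3 0.8; 0 0 0.1 0.3 0.8';python3 st.py; python3 look.py w18|grep bar
```

```text
time: 8.97
tool_pos: [0.5254, -0.0083, 0.1798]
ee_rot: [-3.14, 0.001, -0.043]
wrist_force: [0.3, -0.1, 0.2]
width: 0.0186
F [ 0.25 -0.09  0.21] T [-0.057 -0.082 -0.036] q6 0.427 yaw -0.043
bar 2199 z 0.19752295704701003 [ 0.52619236 -0.00440017] ((526.706298828125, -7.644962310791016), (13.849040985107422, 60.1385383605957), 12.448817253112793) yaw 101.49192240777226
```

```bash
python3 -m inch '0 0 0.1 0.06 0.8; 0 0 0.1 0.12 0.8; 0 0 0.1 0.18 0.8; 0 0 0.1 0.24 0.8; 0 0 0.1 0.3 0.8; 0 0 0.1 0.3 0.8';python3 st.py; python3 look.py w19|grep bar
```

```text
time: 9.52
tool_pos: [0.5254, -0.0082, 0.1788]
ee_rot: [-3.141, 0.001, -0.339]
wrist_force: [0.5, 0.5, -0.1]
width: 0.0189
F [ 0.48  0.54 -0.12] T [-0.029 -0.005  0.026] q6 0.427 yaw -0.339
bar 2198 z 0.19621412549475403 [ 0.52703581 -0.00434286] ((526.5621337890625, -7.448686599731445), (59.874359130859375, 13.756388664245605), 85.31065368652344) yaw 84.55603210289894
```

```bash
python3 -m inch '0 0 0.1 0.06 0.8; 0 0 0.1 0.12 0.8; 0 0 0.1 0.18 0.8; 0 0 0.1 0.24 0.8; 0 0 0.1 0.3 0.8; 0 0 0.1 0.3 0.8';python3 st.py; python3 look.py w20|grep bar
```

```text
time: 10.07
tool_pos: [0.5254, -0.0082, 0.1779]
ee_rot: [-3.141, 0.001, -0.636]
wrist_force: [-0.2, 0.4, -0.0]
width: 0.0185
F [-0.22  0.36 -0.04] T [-0.035 -0.004 -0.001] q6 0.427 yaw -0.636
bar 2188 z 0.19490291637504262 [ 0.52801124 -0.00470331] ((526.7752685546875, -7.325496673583984), (59.081600189208984, 13.74013900756836), 68.25544738769531) yaw 67.2766997801261
```

```bash
python3 -m inch '0 0 0.1 0.06 0.8; 0 0 0.1 0.12 0.8; 0 0 0.1 0.18 0.8; 0 0 0.1 0.24 0.8; 0 0 0.1 0.24 0.8';python3 st.py; python3 look.py w21|grep bar
```

```text
time: 10.53
tool_pos: [0.5254, -0.0082, 0.1769]
ee_rot: [-3.141, 0.002, -0.872]
wrist_force: [0.3, -0.6, -0.5]
width: 0.019
F [ 0.31 -0.61 -0.45] T [-0.012 -0.031 -0.015] q6 0.427 yaw -0.872
bar 2183 z 0.19390548458395393 [ 0.52846392 -0.00502079] ((526.5326538085938, -7.418054580688477), (59.648433685302734, 13.803773880004883), 54.16889953613281) yaw 53.74620053386714
```

```bash
python3 -m inch '0 0 0.1 0.06 0.8; 0 0 0.1 0.12 0.8; 0 0 0.1 0.18 0.8; 0 0 0.1 0.2 0.8; 0 0 0.1 0.2 0.8';python3 st.py; python3 look.py w22|grep bar
```

```text
time: 11.0
tool_pos: [0.5254, -0.0083, 0.1759]
ee_rot: [3.141, 0.001, -1.068]
wrist_force: [-0.2, -0.2, -0.2]
width: 0.0187
F [-0.21 -0.22 -0.2 ] T [-0.061 -0.053  0.055] q6 0.169 yaw -1.068
bar 2182 z 0.19346182400503478 [ 0.5290906  -0.00534938] ((526.6068115234375, -7.426322937011719), (59.27935028076172, 13.839576721191406), 44.0971794128418) yaw 43.208940613060605
```

```bash
python3 -m inch '0 0 0 0.04 0.8; 0 0 0 0.08 0.8; 0 0 0 0.1 0.8; 0 0 0 0.1 0.8';python3 st.py; python3 look.py w23|grep bar
```

```text
time: 11.38
tool_pos: [0.5254, -0.0083, 0.1759]
ee_rot: [3.141, 0.001, -1.167]
wrist_force: [-0.2, -0.7, -0.2]
width: 0.0188
F [-0.19 -0.74 -0.22] T [-0.093 -0.049  0.026] q6 0.158 yaw -1.167
bar 2173 z 0.19339074825861707 [ 0.52933954 -0.00556471] ((526.6612548828125, -7.479755401611328), (59.36662292480469, 13.758454322814941), 38.65877914428711) yaw 37.6791535983445
```

```bash
python3 -m inch '0 0 0 0.03 0.8; 0 0 0 0.06 0.8; 0 0 0 0.06 0.8; 0 0 0 0.06 0.8';python3 st.py; python3 look.py w24|grep bar
```

```text
time: 11.77
tool_pos: [0.5254, -0.0083, 0.1759]
ee_rot: [3.141, 0.001, -1.224]
wrist_force: [-0.1, -0.7, -0.5]
width: 0.0186
F [-0.11 -0.67 -0.53] T [-0.097 -0.059  0.031] q6 0.029 yaw -1.224
bar 2180 z 0.19340055925123784 [ 0.5294239  -0.00577973] ((526.5360107421875, -7.636919021606445), (59.68088912963867, 13.938740730285645), 35.482425689697266) yaw 34.34416348581013
```

```bash
python3 -m inch '0 0 0 0.02 0.8; 0 0 0 0.04 0.8; 0 0 0 0.04 0.8; 0 0 0 0.04 0.8';python3 st.py; python3 look.py w25|grep bar
```

```text
time: 12.15
tool_pos: [0.5254, -0.0083, 0.1759]
ee_rot: [3.141, 0.001, -1.265]
wrist_force: [-0.3, -0.9, -0.1]
width: 0.0188
F [-0.28 -0.92 -0.09] T [-0.124 -0.017 -0.003] q6 0.03 yaw -1.265
bar 2183 z 0.1934458032732983 [ 0.52953227 -0.00590427] ((526.6294555664062, -7.578464508056641), (59.629173278808594, 13.741539001464844), 32.908302307128906) yaw 32.02902875852797
```

```bash
python3 -m inch '0 0 0 0.02 0.8; 0 0 0 0.04 0.8; 0 0 0 0.04 0.8; 0 0 0 0.04 0.8';python3 st.py; python3 look.py w26|grep bar
```

```text
time: 12.53
tool_pos: [0.5254, -0.0083, 0.1759]
ee_rot: [3.141, 0.001, -1.305]
wrist_force: [0.2, -1.5, -0.1]
width: 0.0189
F [ 0.17 -1.47 -0.11] T [-0.073  0.027  0.001] q6 0.032 yaw -1.305
bar 2181 z 0.19347305170357665 [ 0.52957067 -0.00603077] ((526.7977294921875, -7.435905456542969), (59.58271408081055, 13.839855194091797), 30.852523803710938) yaw 29.80763973180288
```

```bash
python3 -m inch '0 0 0 0.02 0.8; 0 0 0 0.03 0.8; 0 0 0 0.03 0.8';python3 st.py; python3 look.py w27|grep bar; python3 st.py
```

```text
time: 12.83
tool_pos: [0.5254, -0.0083, 0.1759]
ee_rot: [3.141, 0.001, -1.335]
wrist_force: [0.3, -1.2, -0.3]
width: 0.0189
F [ 0.3  -1.19 -0.3 ] T [-0.08  -0.089  0.02 ] q6 0.095 yaw -1.335
bar 2179 z 0.19343195493092974 [ 0.5295966  -0.00610118] ((526.6234130859375, -7.478139877319336), (59.45895004272461, 13.922767639160156), 28.536897659301758) yaw 28.1260431972386
F [ 0.79 -0.45 -0.07] T [-0.097 -0.057 -0.05 ] q6 0.042 yaw -1.335
```

```bash
python3 -m inch '0 0 0 0.02 0.8; 0 0 0 0.03 0.8; 0 0 0 0.03 0.8';python3 st.py; python3 look.py w28|grep bar; python3 st.py
```

```text
time: 13.13
tool_pos: [0.5254, -0.0084, 0.1759]
ee_rot: [3.141, 0.001, -1.365]
wrist_force: [0.5, -0.4, -0.1]
width: 0.0186
F [ 0.46 -0.35 -0.07] T [-0.096 -0.032 -0.   ] q6 0.095 yaw -1.365
bar 2178 z 0.19343715273561513 [ 0.52962631 -0.00622746] ((526.5284423828125, -7.524639129638672), (59.664886474609375, 13.89783763885498), 26.93486785888672) yaw 26.327762898907253
F [-0.12 -1.03 -1.26] T [-0.074 -0.021  0.012] q6 0.042 yaw -1.365
```

```bash
python3 -m inch '0 0 0 0.02 0.8; 0 0 0 0.03 0.8; 0 0 0 0.03 0.8';python3 st.py; python3 look.py w29|grep bar; python3 st.py
```

```text
time: 13.43
tool_pos: [0.5253, -0.0084, 0.1759]
ee_rot: [3.141, 0.001, -1.396]
wrist_force: [0.8, -0.7, -0.5]
width: 0.0191
F [ 0.76 -0.66 -0.5 ] T [-0.086 -0.063  0.004] q6 0.095 yaw -1.396
bar 2172 z 0.1934605007203927 [ 0.52960778 -0.00634421] ((526.6659545898438, -7.592559814453125), (60.10649108886719, 13.794331550598145), 25.572473526000977) yaw 24.569022263075254
F [-0.19 -0.56 -0.07] T [-0.094 -0.023  0.025] q6 0.042 yaw -1.395
```

```bash
python3 -m inch '0 0 0 0.02 0.8; 0 0 0 0.03 0.8; 0 0 0 0.03 0.8';python3 st.py; python3 look.py w30|grep bar; python3 st.py
```

```text
time: 13.73
tool_pos: [0.5253, -0.0084, 0.1759]
ee_rot: [3.141, 0.001, -1.426]
wrist_force: [0.6, -0.0, -1.0]
width: 0.0185
F [ 0.61 -0.04 -1.01] T [-0.115 -0.047 -0.025] q6 0.1 yaw -1.426
bar 2173 z 0.19342126603835474 [ 0.52967682 -0.00640997] ((526.5515747070312, -7.550090789794922), (59.30229568481445, 13.802605628967285), 23.921464920043945) yaw 23.011623222158505
F [-0.3  -0.78 -0.29] T [-0.099  0.01   0.02 ] q6 0.046 yaw -1.425
```

```bash
python3 -m inch '0 0 0 0.02 0.8; 0 0 0 0.03 0.8; 0 0 0 0.03 0.8';python3 st.py; python3 look.py w31|grep bar; python3 st.py
```

```text
time: 14.03
tool_pos: [0.5253, -0.0085, 0.1759]
ee_rot: [3.14, 0.001, -1.456]
wrist_force: [-0.7, -0.3, 0.1]
width: 0.019
F [-0.73 -0.26  0.08] T [-0.159 -0.007  0.076] q6 0.116 yaw -1.456
bar 2176 z 0.1934336646733234 [ 0.52976784 -0.00650434] ((526.48095703125, -7.6332244873046875), (59.60245895385742, 13.85067081451416), 22.2130069732666) yaw 21.489326652554666
F [ 0.05 -1.84  0.5 ] T [-0.139  0.004  0.06 ] q6 0.06 yaw -1.455
```

```bash
python3 -m inch '0 0 0 0.02 0.8; 0 0 0 0.03 0.8; 0 0 0 0.03 0.8';python3 st.py; python3 look.py w32|grep bar; python3 st.py
```

```text
time: 14.33
tool_pos: [0.5252, -0.0085, 0.1758]
ee_rot: [3.14, 0.001, -1.486]
wrist_force: [-0.9, -1.6, 0.2]
width: 0.0186
F [-0.85 -1.6   0.23] T [-0.163  0.082  0.103] q6 0.141 yaw -1.486
bar 2178 z 0.19336787986440596 [ 0.52959069 -0.00665771] ((526.1969604492188, -7.788677215576172), (59.586158752441406, 13.88127326965332), 20.824026107788086) yaw 20.04640799201991
F [-0.39 -1.07 -0.66] T [-0.166  0.009  0.093] q6 0.086 yaw -1.486
```

```bash
python3 -m inch '0 0 0 0.02 0.8; 0 0 0 0.02 0.8; 0 0 0 0.02 0.8';python3 st.py; python3 look.py w33|grep bar; python3 st.py
```

```text
time: 14.63
tool_pos: [0.5251, -0.0086, 0.1758]
ee_rot: [3.14, 0.001, -1.506]
wrist_force: [0.3, -2.3, 0.1]
width: 0.0185
F [ 0.26 -2.28  0.09] T [-0.19   0.049  0.061] q6 0.087 yaw -1.506
bar 2163 z 0.19337174059519163 [ 0.52964751 -0.0067872 ] ((526.1255493164062, -7.843965530395508), (60.016807556152344, 13.800567626953125), 19.969396591186523) yaw 19.093283267244885
F [-0.02 -1.23 -0.36] T [-0.228  0.06   0.032] q6 0.071 yaw -1.506
```

```bash
python3 -m inch '0 0 0 0.02 0.8; 0 0 0 0.02 0.8; 0 0 0 0.02 0.8';python3 st.py; python3 look.py w34|grep bar; python3 st.py
```

```text
time: 14.93
tool_pos: [0.5251, -0.0087, 0.1758]
ee_rot: [3.14, 0.0, -1.526]
wrist_force: [-0.5, -1.4, 0.3]
width: 0.0191
F [-0.53 -1.4   0.29] T [-0.273  0.085  0.07 ] q6 0.107 yaw -1.526
bar 2153 z 0.19339069095570538 [ 0.52963349 -0.00697384] ((526.1310424804688, -8.05276107788086), (59.76545333862305, 13.88627815246582), 19.28559684753418) yaw 18.010637678031088
F [ 0.26 -3.32  0.3 ] T [-0.283  0.043  0.057] q6 0.092 yaw -1.526
```

```bash
python3 -c "
import cv2
p=cv2.imread('pics/w34.png');cv2.imwrite('pics/w34c.png',cv2.resize(p[160:310,150:350],(800,600),interpolation=cv2.INTER_CUBIC))"
```

```text
(no output)
```

View pics/w34c.png

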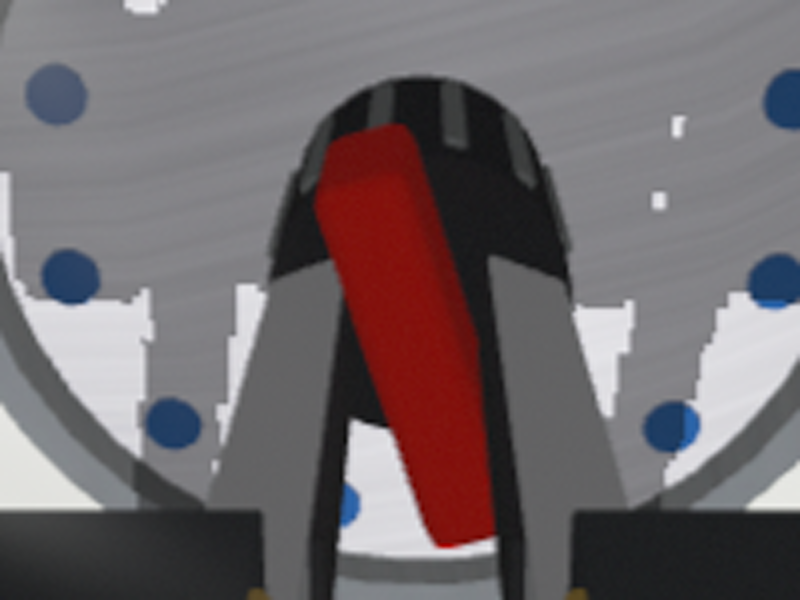

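```bash
python3 -m inch '0 0 0 0.02 0.8; 0 0 0 0.02 0.8; 0 0 0 0.02 0.8';python3 st.py; python3 look.py w35|grep bar; python3 st.py
```

```text
time: 15.23
tool_pos: [0.5251, -0.0089, 0.1758]
ee_rot: [3.14, 0.0, -1.546]
wrist_force: [-0.2, -1.4, 0.2]
width: 0.0187
F [-0.19 -1.42  0.23] T [-0.379  0.043  0.11 ] q6 0.127 yaw -1.546
bar 2155 z 0.19342184727601902 [ 0.52971519 -0.00717105] ((526.1828002929688, -8.062213897705078), (59.49398422241211, 13.903894424438477), 18.227493286132812) yaw 17.02146242517898
F [-0.25 -2.18 -0.61] T [-0.348 -0.006  0.138] q6 0.112 yaw -1.546
```

```bash
python3 -m inch '0 0 0 0.02 0.8; 0 0 0 0.02 0.8; 0 0 0 0.02 0.8';python3 st.py; python3 look.py w36|grep bar; python3 st.py
```

```text
time: 15.53
tool_pos: [0.5252, -0.009, 0.1758]
ee_rot: [3.14, -0.0, -1.566]
wrist_force: [0.6, -3.0, 0.6]
width: 0.0188
F [ 0.57 -3.04  0.57] T [-0.408  0.012  0.126] q6 0.16 yaw -1.566
bar 2147 z 0.19340026083145193 [ 0.52983802 -0.00735852] ((526.1344604492188, -8.341802597045898), (60.14265060424805, 13.878747940063477), 17.462562561035156) yaw 16.067695856950706
F [-0.84 -2.09 -0.2 ] T [-0.421  0.046  0.121] q6 0.145 yaw -1.566
```

```bash
python3 -m inch '0 0 0 0.02 0.8; 0 0 0 0.02 0.8; 0 0 0 0.02 0.8';python3 st.py; python3 look.py w37|grep bar; python3 st.py
```

```text
time: 15.83
tool_pos: [0.5252, -0.0092, 0.1758]
ee_rot: [3.14, -0.001, -1.586]
wrist_force: [-0.2, -3.0, -0.5]
width: 0.019
F [-0.2  -3.04 -0.53] T [-0.516  0.03   0.219] q6 0.192 yaw -1.586
bar 2136 z 0.19334514297379923 [ 0.52992225 -0.00749292] ((526.4105834960938, -8.371902465820312), (59.21853256225586, 13.798540115356445), 16.458894729614258) yaw 15.264314203346174
F [-1.08 -3.02 -0.15] T [-0.525  0.045  0.154] q6 0.177 yaw -1.586
```

```bash
python3 -m inch '0 0 0 0.02 0.8; 0 0 0 0.02 0.8; 0 0 0 0.02 0.8';python3 st.py; python3 look.py w38|grep bar; python3 st.py
```

```text
time: 16.13
tool_pos: [0.5252, -0.0093, 0.1757]
ee_rot: [3.14, -0.001, -1.606]
wrist_force: [-0.6, -3.3, -0.0]
width: 0.0186
F [-0.55 -3.33 -0.02] T [-0.592 -0.061  0.152] q6 0.213 yaw -1.606
bar 2144 z 0.1932736896052815 [ 0.53001454 -0.00768062] ((526.4542846679688, -8.522039413452148), (59.47092056274414, 13.765003204345703), 15.648956298828125) yaw 14.264546183901047
F [-0.68 -3.6  -0.53] T [-0.574 -0.067  0.221] q6 0.198 yaw -1.606
```

```bash
python3 -m inch '0.03 0 0 0.02 0.8; 0.03 0 0 0.02 0.8; 0.03 0 0 0.02 0.8';python3 st.py; python3 look.py w39|grep bar; python3 st.py
```

```text
time: 16.43
tool_pos: [0.5253, -0.0096, 0.1757]
ee_rot: [3.14, -0.001, -1.626]
wrist_force: [0.4, -2.3, -1.8]
width: 0.0189
F [ 0.36 -2.29 -1.78] T [-0.429 -0.075  0.168] q6 0.228 yaw -1.626
bar 2132 z 0.19329303507016093 [ 0.53013079 -0.00800983] ((526.4121704101562, -8.714128494262695), (59.464027404785156, 13.958841323852539), 14.507830619812012) yaw 13.098197991595214
F [ 0.3  -3.54 -0.94] T [-0.413 -0.084  0.204] q6 0.214 yaw -1.626
```

```bash
python3 -m inch '0.02 0 0 0.02 0.8; 0.02 0 0 0.02 0.8; 0.02 0 0 0.02 0.8';python3 st.py; python3 look.py w40|grep bar; python3 st.py
```

```text
time: 16.73
tool_pos: [0.5253, -0.0097, 0.1757]
ee_rot: [3.14, -0.001, -1.646]
wrist_force: [-0.2, -2.8, -0.9]
width: 0.019
F [-0.15 -2.77 -0.95] T [-0.403 -0.144  0.26 ] q6 0.287 yaw -1.646
bar 2121 z 0.19327119966256961 [ 0.53026281 -0.00814424] ((526.400146484375, -8.878586769104004), (59.56437683105469, 13.925822257995605), 13.800965309143066) yaw 12.323155456469436
F [ 0.59 -2.52 -1.35] T [-0.38  -0.143  0.209] q6 0.273 yaw -1.646
```

```bash
python3 -m inch '0.01 0 0 0.02 0.8; 0.01 0 0 0.02 0.8; 0.01 0 0 0.02 0.8';python3 st.py; python3 look.py w41|grep bar; python3 st.py
```

```text
time: 17.03
tool_pos: [0.5253, -0.0097, 0.1757]
ee_rot: [3.14, -0.001, -1.666]
wrist_force: [0.7, -2.2, -0.9]
width: 0.0192
F [ 0.72 -2.24 -0.87] T [-0.377 -0.173  0.376] q6 0.382 yaw -1.666
bar 2126 z 0.19327463725451066 [ 0.53042189 -0.00816765] ((526.408203125, -9.009750366210938), (59.41925048828125, 13.756072044372559), 13.286827087402344) yaw 11.788404721614228
F [ 1.13 -2.25 -1.34] T [-0.38  -0.137  0.398] q6 0.368 yaw -1.666
```

Torque is now 0.33–0.39 N m and climbing steeply, so the nut is snug. Opening and backing off.

```bash
python3 -m inch '0 0 0 0 0.8; 0 0 0 0 0.7; 0 0 0 0 0.5; 0 0 0 0 0.3; 0 0 0 0 0.1; 0 0 0 0 0; 0 0 0 0 0; 0 0 -1 0 0; 0 0 -3 0 0; 0 0 -6 0 0; 0 0 -9 0 0; 0 0 -11 0 0; 0 0 -11 0 0; 0 0 -11 0 0';python3 st.py; python3 look.py w42; python3 -c "
from h import *
p,d=robot.snapshot('scene');cv2.imwrite('pics/s42.png',p)
p,d=robot.snapshot('side');cv2.imwrite('pics/d42.png',p)"
```

```text
time: 18.25
tool_pos: [0.5262, -0.0097, 0.2877]
ee_rot: [-3.139, -0.001, -1.666]
wrist_force: [-0.5, -0.2, -0.2]
width: 0.0938
F [-0.51 -0.21 -0.17] T [ 0.046  0.042 -0.004] q6 0.0 yaw -1.666
18.25 [ 0.52616264 -0.00968116  0.28768724] [-3.13878125e+00 -5.23043057e-04 -1.66571590e+00] 1.5397276893980723
bar 931 z 0.1933065777658978 [ 0.52811548 -0.0089032 ] ((526.5492553710938, -8.987483978271484), (59.365318298339844, 13.651865005493164), 13.478788375854492) yaw 13.59965145653868
cover 13407 0.11847312991226233
((526.2557373046875, -9.23141860961914), 94.29891967773438)
```

View pics/w42.png

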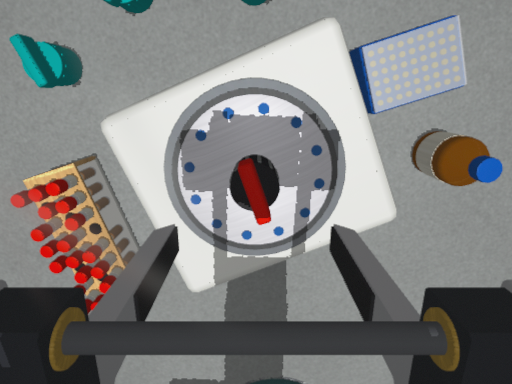

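View pics/s42.png

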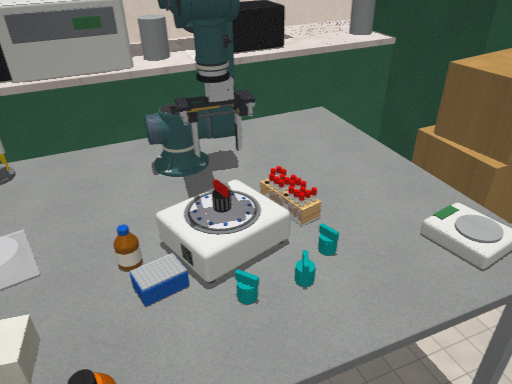

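After release the bar at wrist (254,190) keeps its yaw of 13.5°. Its top is 15.1 mm below the starting height, so the nut is home. The rack, bottle and tip box are at the same scene pixels as before. Handing in.

```bash
python3 -c "
from bench import robot
print(robot.close_job(), robot.get_obs()['time'])"
```

```text
the job is handed in; nothing more can be done
the job is handed in; nothing more can be done
```

The nut is threaded, run down onto the rotor cover and nipped snug, and the robot has let go. I handed the job in about 18 s into the 72 s limit; no verdict is reported.

- **Catching the thread:** I held the bar loosely and turned it counter-clockwise about 1.2 rad until the nut dropped. The drop measured 7.85 mm, a little less than the stated 9 mm. That left the underside about 7 mm above the cover, level and steady for 0.3 s.
- **Running down:** I then turned it clockwise about 2.2 rad. It came to rest on the cover, and the torque began to rise near the end.
- **Snugging:** I stopped at 0.33–0.40 N m. The wrist sensor read 0.38–0.40, and the last joint gave about 0.33. I could not read the lug force directly, so the snug is judged from torque and angle.
- **Last checks:** After release the bar top was 15.1 mm below where it started, so the nut is home. Its yaw did not spring back, and its centre was within about 1 mm of the cover centre by camera. A sideways force of 2–4 N built up on the tool while tightening and was gone after release.
- **Surroundings:** The tube rack, bottle and tip box look unmoved in the scene picture, judged by eye. The gripper was open and clear, 11 cm above where it let go.

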